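# Wind a bench screw lift up to the rack shelf

### The job

Fit the loose crank handle onto the square drive on top of the bench screw lift, right down on its seat, and wind the lift up until its table is level with the shelf of the rack beside it, so that the bin on it could be slid straight across. Feel the socket onto the square gently instead of ramming it, turn the lift only with the crank and do not knock it, leave the crank seated on the drive and let go, and leave the bin standing on the table and the other things on the bench as they are.

Things in the scene. Friction and masses are not known exactly. Their poses are not given: they have to be found in the camera images.
- crank: Loose steel crank handle, 0.47 kg, at the start standing flat on the bench, grip upwards, on the robot's right. Origin: centre of the underside of its socket block. z up; x along the flat arm (22 mm wide, 10 mm thick, underside flush with the block's), which reaches 94 mm from the origin. The turning grip stands on the arm at x = 80 mm, so it circles at a radius of 80 mm.
- socket_top (a point): Centre of the top of the crank's square socket block, 36 mm above its underside. The block is 32 x 32 mm, sides along the crank's x and y, and is best held across y (no arm on those sides). The square socket opens downwards, 19.5 mm wide, 28 mm deep.
- grip_top (a point): Centre of the top of the crank's black round grip, 93.5 mm above the crank's underside, over x = 80 mm of the crank. The grip is 24 mm wide and 78 mm tall (its foot 15.5 mm above the underside) and turns freely on its upright spindle, so a hand that holds it need not turn while circling. z up.
- lift: Screw lift fixed on the bench: grey base plate 260 x 150 x 15 mm, two guide rods with a screw between, grey top plate 78 x 150 mm, its top 195 mm above the bench. Origin: on the bench, on the screw's axis. z up, x from the screw towards the table, y towards the rack. The screw holds its load when let go. The drive's axis stays in place as the table moves.
- drive (a point): Seat of the drive, fixed on the lift: centre of the flat top of the round bearing cap (72 mm wide), 207 mm above the bench, on the screw's axis. Fully seated, the crank's origin lies on this point. Turning the drive clockwise seen from above raises the table, 8 mm each full turn, and takes about 0.3 N m: some 4 N along the circle at the crank's grip.
- drive_tip (a point): Tip of the square drive end of the screw, 26 mm above the seat. The square is 18 mm wide with a 4 mm chamfered tip and turns with the screw; its angle at the start is any and not told (this point's axes are the lift's). Rest the socket on it with a few newtons and turn until it drops on: it fits every 90 degrees, within about 5 degrees.
- table_edge (a point): Centre of the upper edge of the lift table on the side of the rack (lift +y). The table is a steel plate 195 x 180 mm whose top lies at this height; it starts 89 to 91 mm above the bench and goes up and down with the screw.
- shelf_edge (a point): Centre of the upper edge of the rack's dark steel shelf on the side of the lift; z up. The shelf's top (200 x 340 mm) lies at this height, 99 to 115 mm above the bench, with two bins on its far part. The rack is fixed.
- load: Red open-fronted parts bin with bolts, 150 x 100 x 60 mm, about 2 kg, standing loose on the lift table. Origin: centre of its underside; z up.
- wrench: an open-ended steel spanner, 150 mm long, lying beside the crank. Bystander; origin at its underside or middle.
- hammer: a hammer lying on the robot's left. Bystander; origin at its underside or middle.
- screwdriver: a screwdriver lying on the robot's left. Bystander; origin at its underside or middle.
- carton: a small cardboard carton 100 x 70 x 55 mm. Bystander; origin at its underside or middle.
- tin: a can 64 mm wide, 85 mm tall. Bystander; origin at its underside or middle.
- bolt: a large bolt standing on its head, 90 mm tall. Bystander; origin at its underside or middle.
- washer: a large flat washer, 52 mm wide, 5 mm thick. Bystander; origin at its underside or middle.
Mind the look-alikes: they are no part of the job. Of the things that look like the crank, take the one that is farthest to the robot's right at the start. Leave any green look-alike of the load alone.

How it is judged (in metres and radians):
On the way, in this order (a step that is already met when the one before it is completed fails the run):
1. the crank is fitted right down on its seat on the drive, the table still low (z of crank in the frame of drive below 0.004 m and horizontal distance between crank and drive below 0.004 m and angle between crank's own z axis and vertical below 0.08 rad and z of table_edge in the frame of shelf_edge below -0.006 m), for 0.2 s.
2. the table is wound up level with the shelf within 2 mm, the crank seated (z of crank in the frame of drive below 0.004 m and horizontal distance between crank and drive below 0.004 m and angle between crank's own z axis and vertical below 0.08 rad and z of table_edge in the frame of shelf_edge between -0.002 and 0.002 m), for 0.2 s.
At the end, for the whole second after the job is handed in: The lift table is level with the rack's shelf within 2 mm, the crank sits fully seated on the drive (within 4 mm of its seat, upright within 0.08 rad), released and at rest, and the bin stands upright on the table (all of step 2 and linear speed of crank below 0.01 m/s and contact force between the fingers and crank below 0.1 N and z of load in the frame of table_edge between -0.006 and 0.006 m and angle between load's own z axis and vertical below 0.06 rad); the robot touches nothing.
It fails at once if the crank is rammed onto the drive (over 60 N before it is seated) (contact force between crank and lift above 60 N and z of crank in the frame of drive above 0.004 m).
It fails at once if the seated crank is wrenched (over 120 N on the lift) (contact force between crank and lift above 120 N).
It fails at once if the robot knocks or turns the lift directly (more than 8 N) (contact force between any of the fingers, the arm and lift above 8 N).
It fails at once if the bin is tipped or shoved some 50 mm along the table (angle between load's own z axis and vertical above 0.2 rad or distance of load from where it was at the start of the episode above 0.06 m).
It fails at once if a bystander is moved by more than 30 mm (distance of any of wrench, hammer, screwdriver, carton, tin, bolt, washer from where it was at the start of the episode above 0.03 m).
It also fails if it takes over 72 s, if anything falls off the work surface, if the arm or the gripper's body presses on something with over 40 N, if the wrist force passes 120 N, or if a joint passes its speed limit or range.

### The arm

A 7-joint arm with a two-finger parallel gripper is mounted at the origin on the work surface. World frame = base frame: x ahead of the robot, y to its left, z up, the work surface at z = 0. Lengths are in mm, angles in rad, forces in N, time in s.
With the tool pointing down it reaches from about 400 to 900 mm from the base axis. Payload 5.6 kg.
Tool frame: the origin (TCP) lies midway between the tips of the shut fingers; the grasp point (between the pads) lies 19 mm behind it; x points along the fingers, y is the direction in which the jaws open and shut, and the axes are right-handed (so a half turn about x gives the same grasp; the last joint's range is limited). The gripper opens to 92 mm and grips with 3 to 60 N. Pads are 20 mm wide; open, the fingers measure 128 mm over their backs; the gripper's body (75 mm by 189 mm) begins 69 mm behind the grasp point.
Start: joints at [1.125, 0.468, -0.012, 1.603, 0.006, 1.071, -0.056], TCP at [254.758, -598.003, 214.592] pointing down, gripper open.
Joint ranges: [-2.53, 2.53], [-0.31, 2.02], [-1.57, 1.55], [0.28, 2.44], [-1.29, 4.43], [0.15, 1.84], [-2.92, 2.92]. Speed limits (rad/s): [2.57, 2.57, 3.14, 3.14, 3.14, 3.14, 3.14].

### API

Orientations are given as a rotation vector (axis times angle).
In Python, from cell import robot, grip, kin, viewer gives the robot as it stands. Calls block until the motion is done:
- robot.movep(position, orientation): joint-space move of the TCP to a pose.
- robot.servo_line(position, feed=150, rotation=None): straight line of the TCP; rotation=None keeps the orientation; feed is the mean speed in mm/s.
- robot.goto_joints(angles): joint-space move.
- grip(opening, newtons=None): opening from 0.0 (shut) to 1.0 (fully open); newtons is the grip in N (None keeps the last); returns when the fingers have stopped.
- robot.hold(seconds).
- kin.ik(position, orientation): joint angles nearest the present ones, or None.
- robot.observe(): the state.
- viewer.read_camera(name): name is "scene" or "side" or "wrist"; returns the picture (384x512x3 uint8, red, green, blue); there is no depth.
- viewer.camera_info(name): a dict with "camera_matrix" (3x3 intrinsics, pixels), "k1" (the pictures are not rectified: a ray, as slopes to the right and down, at radius r is drawn at 1 + k1 r^2 times it, then the intrinsics apply), "R" (3x3) and "t" (3): a world point X has camera coordinates R X + t. Camera axes: x right, y down, z forward; pixel columns grow to the right and rows downward; lengths in mm; the calibration is good to about 2 mm. A picture is of the moment at which its call begins: read the wrist's pose just before it. camera_info takes no time and is no camera call; for the wrist camera it gives the pose at the moment of the call.
A pose or a line that the arm cannot do raises robot.IKError and nothing moves.
- robot.job_done(): hands the job in, once; it reports no verdict.
Trained networks look in the newest picture that a camera, given by its name, has taken for a name from the list of things; names that differ only in an ending like _2 or _b are one class to them, and where a whole thing is asked for, a point or a joint stands for the part that bears it (a point fixed in the world has none). Each returns a list of dicts, best first, with "confidence" (0 to 1); they miss things now and then, are a little off and sometimes report something else, mostly with a low value. They report only what shows in the picture. A call takes as long as a camera call. They do not tell look-alikes from the thing itself.
- viewer.silhouettes(name, camera): "mask" (384x512 bool, what is visible of it).
- viewer.pinpoint(name, camera): "at" ([x, y, z] in mm, in the coordinates of the camera as it stood for that picture, good to about 4 mm: a listed point, or the origin of a listed thing).
The state is a dict: "t": time; "joints": joint angles; "joint_velocities": joint speeds; "joint_torque": joint torques, N m; "tcp_pos": TCP position; "tcp_rot": TCP orientation; "contact_force": force on the tool from outside, world axes, zero at the start; "wrist_torque": the same for the moment, N m; "grip_width": opening from 0.0 (shut) to 1.0 (fully open).
Only numpy, scipy, OpenCV 4.12 (cv2) and the standard library are available. Lean on these libraries where they do the work, as an engineer would, in place of code of your own. Each camera call takes 0.05 s, during which the arm holds its last target.

## Working session

There is one attempt and no reset: what is moved stays moved. The work goes in short steps, each a Python script; the robot and the scene stay as the last script left them, time stands still between calls to the robot, and variables do not carry over. Pictures are saved under pics/ and viewed, and the job is handed in when it is done.

```bash
ls -la; mkdir -p pics
python3 - <<'E'
from cell import robot, grip, kin, viewer
import cv2
s=robot.observe();print(s)
for n in ["scene","side","wrist"]:
    im=viewer.read_camera(n);cv2.imwrite(f"pics/a_{n}.png",im[:,:,::-1])
    i=viewer.camera_info(n);print(n,i)
E
```

```text
total 12
drwxr-xr-x  3 agent agent 4096 Dec  6 07:33 .
drwxr-xr-x 23 root  root  4096 Dec  6 07:33 ..
drwxr-xr-x  2 agent agent 4096 Dec  6 07:33 pics
{'t': 0.0, 'joints': array([ 1.12497317,  0.46837474, -0.01161835,  1.60358273,  0.0059947 ,
        1.07139305, -0.05629879]), 'joint_velocities': array([ 0.00075564, -0.00059835, -0.00237236,  0.00090043, -0.00129755,
        0.00099044, -0.00022393]), 'joint_torque': array([-2.67173136e-04, -5.20569777e+01, -1.22251743e-02, -2.43745619e+01,
       -5.65283932e-02,  1.73314410e-02,  1.56590895e-04]), 'tcp_pos': array([ 254.53710895, -597.4781775 ,  213.6588536 ]), 'tcp_rot': array([ 2.00020956,  0.41014103, -2.0011314 ]), 'contact_force': array([ 0.54517513, -0.26517098,  0.35241862]), 'wrist_torque': array([ 0.01552554,  0.00668801, -0.00115271]), 'grip_width': 0.9976624045584194}
scene {'camera_matrix': array([[357.18350462,   0.        , 257.88270262],
       [  0.        , 357.18350462, 190.18385726],
       [  0.        ,   0.        ,   1.        ]]), 'k1': -0.10622707991640254, 'R': array([[ 0.50774491,  0.86139364,  0.0140037
[... 293 characters left out ...]
[  0.        ,   0.        ,   1.        ]]), 'k1': -0.01230670918415213, 'R': array([[-0.96439654, -0.26435048,  0.00762431],
       [-0.15955218,  0.55859848, -0.81394769],
       [ 0.21090853, -0.78618481, -0.58088814]]), 't': array([ 472.3350322 ,  226.32858538, 1342.79769109])}
wrist {'camera_matrix': array([[275.28324242,   0.        , 256.89219385],
       [  0.        , 275.28324242, 191.82092432],
       [  0.        ,   0.        ,   1.        ]]), 'k1': 0.007552798487314237, 'R': array([[ 0.39334634, -0.91938948, -0.00128308],
       [-0.8832861 , -0.37828659,  0.27695653],
       [-0.25511629, -0.10780651, -0.96088159]]), 't': array([-649.65889154,  -31.97424256,  389.86319246])}
```

View pics/a_scene.png

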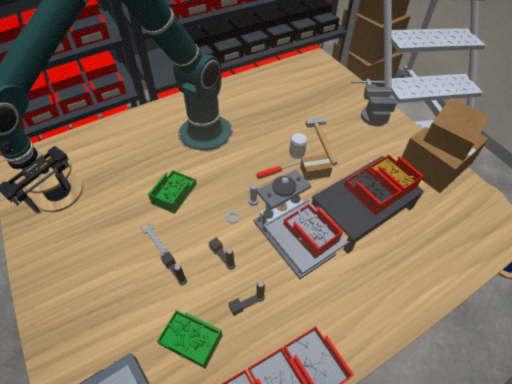

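View pics/a_side.png

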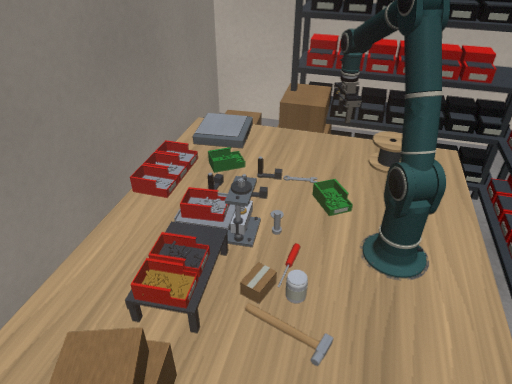

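View pics/a_wrist.png

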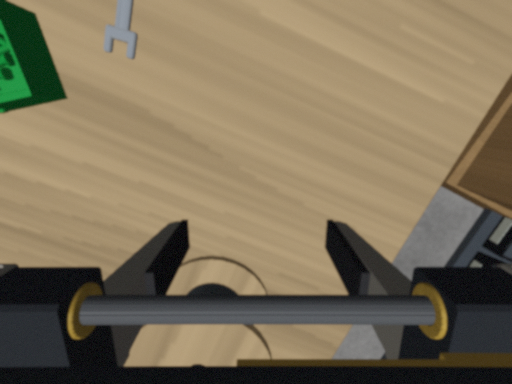

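```bash
cat > h.py <<'E'
from cell import robot, grip, kin, viewer
import cv2, numpy as np
from scipy.spatial.transform import Rotation as Rn
def cam(n):
    im=viewer.read_camera(n); return im, viewer.camera_info(n)
def w(i,p): return i["R"].T@(np.asarray(p)-i["t"])
def proj(i,X):
    c=i["R"]@np.asarray(X,float)+i["t"]; x=c[:2]/c[2]; x=x*(1+i["k1"]*(x@x)); K=i["camera_matrix"]
    return np.array([K[0,0]*x[0]+K[0,2],K[1,1]*x[1]+K[1,2]])
def ray(i,uv):
    K=i["camera_matrix"]; d=np.array([(uv[0]-K[0,2])/K[0,0],(uv[1]-K[1,2])/K[1,1]]);x=d.copy()
    for _ in range(20): x=d/(1+i["k1"]*(x@x))
    return -i["R"].T@i["t"], i["R"].T@np.array([x[0],x[1],1])
def onz(i,uv,z):
    o,d=ray(i,uv); return o+d*(z-o[2])/d[2]
def tri(a,uva,b,uvb):
    o1,d1=ray(a,uva);o2,d2=ray(b,uvb);d1/=np.linalg.norm(d1);d2/=np.linalg.norm(d2)
    s=np.linalg.lstsq(np.stack([d1,-d2],1),o2-o1,rcond=None)[0]
    p,q=o1+s[0]*d1,o2+s[1]*d2; return (p+q)/2,np.linalg.norm(p-q)
def pp(name,n,i):
    for r in viewer.pinpoint(name,n):
        X=w(i,r["at"]); print(n,name,round(r["confidence"],2),X.round(1),proj(i,X).round(0))
E
python3 - <<'E'
from h import *
for n in ["scene","side"]:
    im,i=cam(n)
    for k in ["crank","socket_top","grip_top","lift","drive","drive_tip","table_edge","shelf_edge","load"]: pp(k,n,i)
print(robot.observe()["t"])
E
```

```text
scene crank 0.92 [ 524.4 -210.     1.3] [215. 248.]
scene crank 0.83 [ 4.961e+02 -3.608e+02 -2.000e-01] [169. 262.]
scene crank 0.67 [ 735.3 -247.     3.4] [236. 308.]
scene crank 0.53 [294.9 264.7  -0.3] [296. 153.]
scene socket_top 0.74 [ 734.  -245.    33.6] [236. 304.]
scene socket_top 0.73 [ 527.2 -206.5   30.3] [216. 244.]
scene socket_top 0.57 [ 490.2 -365.9   40.9] [165. 256.]
scene grip_top 0.8 [ 739.5 -163.3   92.9] [262. 284.]
scene grip_top 0.75 [ 572.5 -350.7   90.9] [177. 267.]
scene grip_top 0.59 [ 598.7 -194.7   92.2] [229. 250.]
scene grip_top 0.21 [544.7  26.3  -4.3] [280. 223.]
scene lift 0.77 [542.8  25.9  -2. ] [279. 223.]
scene drive 0.66 [348.1 158.   -0. ] [281. 171.]
scene drive 0.56 [544.1  29.3 206. ] [285. 185.]
scene drive_tip 0.97 [547.3  31.1 229.6] [286. 180.]
scene table_edge 0.62 [ 493.  -364.8   37.3] [165. 257.]
scene shelf_edge 0.81 [660.5 141.1  98.4] [332. 217.]
scene load 0.95 [ 751.3 -403.9    1.6] [190. 340.]
scene load 0.78 [672.2  50.6  87.5] [310. 234.]
scene load 0.7 [ 4.962e+02 -3.619e+02  1.000e-01] [169. 262.]
scene load 0.56 [ 246.6 -
[... 329 characters left out ...]
p 0.43 [ 527.8 -206.2   40.2] [262. 188.]
side grip_top 0.78 [ 733.6 -168.1   94.1] [211. 174.]
side grip_top 0.47 [ 574.2 -353.1   92.7] [260. 158.]
side grip_top 0.3 [415.9  -8.8   1.7] [277. 231.]
side lift 0.72 [543.8  29.3   1.9] [241. 231.]
side drive 0.63 [540.7  25.6 207.2] [241. 185.]
side drive 0.62 [658.6 140.4  96.6] [199. 225.]
side table_edge 0.71 [538.2  24.  206.1] [242. 185.]
side table_edge 0.54 [659.4 144.7  99. ] [198. 225.]
side shelf_edge 0.56 [659.5 143.6 101.2] [198. 225.]
side load 0.81 [ 241.5 -240.2    1.1] [331. 202.]
side load 0.67 [ 750.9 -402.2   -4. ] [226. 165.]
side load 0.59 [667.8  54.4  90.6] [206. 211.]
side load 0.55 [661.  140.7  97.3] [198. 225.]
1.15
```

Run:
```python
from h import *
i=viewer.camera_info("wrist");s=robot.observe()
T=Rn.from_rotvec(s["tcp_rot"]).as_matrix();print(T.round(3))
c=-i["R"].T@i["t"];print("cam world",c.round(1),"tool",(T.T@(c-s["tcp_pos"])).round(1),"axes in tool",(T.T@i["R"].T).round(3))
im=cv2.imread("pics/a_scene.png")
cv2.imwrite("pics/crop1.png",cv2.resize(im[200:330,120:290],None,fx=4.5,fy=4.5,interpolation=cv2.INTER_CUBIC))
cv2.imwrite("pics/crop2.png",cv2.resize(im[150:290,230:400],None,fx=4.2,fy=4.2,interpolation=cv2.INTER_CUBIC))
```

```text
[[ 0.     0.392 -0.92 ]
 [-0.    -0.92  -0.392]
 [-1.     0.     0.   ]]
cam world [ 326.9 -567.5  383.4] tool [-168.8    0.2  -78.3] axes in tool [[-0.    -0.277  0.961]
 [ 1.     0.001  0.   ]
 [-0.002  0.961  0.277]]
```

View pics/crop1.png

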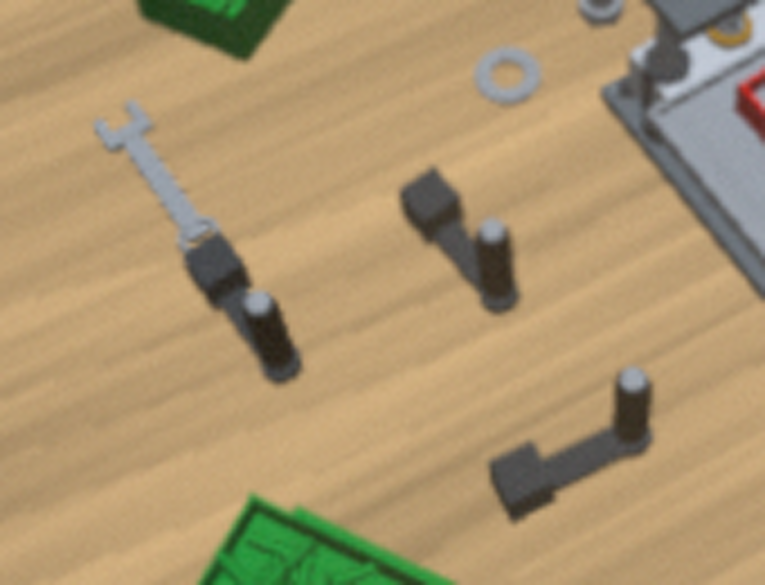

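View pics/crop2.png

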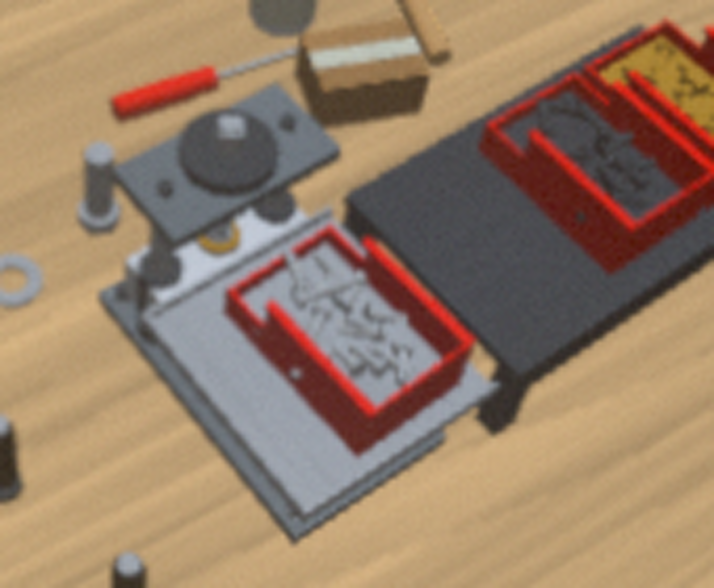

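```bash
cat >> h.py <<'E'
def ori(yaw):
    "tool down, z_tool pointing horizontally at angle yaw; y_tool = yaw+90deg"
    c,s=np.cos(yaw),np.sin(yaw)
    return Rn.from_matrix(np.array([[0,-s,c],[0,c,s],[-1,0,0.]])).as_rotvec()
E
python3 - <<'E'
from h import *
for nm,p in [("crank",(494,-361,60)),("drive",(543,28,260))]:
    for d in range(-180,181,30):
        q=kin.ik(p,ori(np.radians(d)));print(nm,d,None if q is None else np.round(q,2))
E
```

```text
crank -180 [ 0.59  0.59 -0.02  1.8   0.01  0.74 -1.01]
crank -150 [ 0.66  0.6  -0.11  1.8   0.09  0.75 -0.55]
crank -120 [ 0.73  0.61 -0.2   1.79  0.16  0.76 -0.08]
crank -90 [ 0.79  0.62 -0.29  1.79  0.24  0.77  0.38]
crank -60 [ 0.87  0.64 -0.39  1.78  0.33  0.79  0.83]
crank -30 [ 0.94  0.66 -0.49  1.78  0.41  0.81  1.29]
crank 0 [ 1.01  0.69 -0.59  1.77  0.5   0.84  1.75]
crank 30 [ 1.39  1.13 -1.34  1.75  1.16  1.28  1.85]
crank 60 [ 0.26  0.62  0.42  1.83 -0.35  0.77 -2.8 ]
crank 90 [ 0.35  0.61  0.3   1.82 -0.25  0.75 -2.36]
crank 120 [ 0.43  0.6   0.2   1.82 -0.16  0.75 -1.91]
crank 150 [ 0.51  0.59  0.08  1.81 -0.07  0.74 -1.46]
crank 180 [ 0.59  0.59 -0.02  1.8   0.01  0.74 -1.01]
drive -180 [ 0.29  0.29 -0.48  1.79  0.15  1.1  -1.82]
drive -150 [ 0.34  0.3  -0.54  1.79  0.17  1.1  -1.31]
drive -120 [ 0.38  0.31 -0.6   1.78  0.19  1.11 -0.81]
drive -90 [ 0.42  0.32 -0.65  1.78  0.21  1.11 -0.3 ]
drive -60 [ 0.46  0.33 -0.7   1.78  0.24  1.12  0.2 ]
drive -30 [ 0.5   0.35 -0.76  1.78  0.26  1.12  0.71]
drive 0 [ 0.59  0.38 -0.88  1.77  0.32  1.14  1.18]
drive 30 [ 0.83  0.61 -1.31  1.76  0.61  1.27  1.46]
drive 60 [ 0.83  0.61 -1.31  1.76  0.61  1.27  1.98]
drive 90 [ 0.83  0.61 -1.31  1.76  0.61  1.27  2.5 ]
drive 120 [ 0.15  0.27 -0.31  1.8   0.09  1.09 -2.81]
drive 150 [ 0.22  0.28 -0.4   1.79  0.12  1.09 -2.32]
drive 180 [ 0.29  0.29 -0.48  1.79  0.15  1.1  -1.82]
```

Run:
```python
from h import *
robot.movep((500,-360,150),ori(np.radians(-173)))
im,i=cam("wrist");cv2.imwrite("pics/b_wrist.png",im[:,:,::-1])
for k in ["crank","socket_top","grip_top","wrench"]: pp(k,"wrist",i)
s=robot.observe();print(s["t"],s["tcp_pos"],s["joints"].round(2))
```

```text
wrist crank 0.92 [ 5.240e+02 -2.058e+02  4.000e-01] [124. 144.]
wrist crank 0.56 [ 4.952e+02 -3.654e+02  1.000e-01] [259. 184.]
wrist socket_top 0.92 [ 494.7 -364.7   29.5] [259. 191.]
wrist socket_top 0.74 [ 521.4 -209.4   34.6] [112. 150.]
wrist grip_top 0.77 [ 599.7 -196.2   91.8] [52. 54.]
wrist grip_top 0.71 [ 573.1 -350.    88.7] [253. 117.]
wrist wrench 0.73 [ 395.7 -375.1   -1.1] [257. 258.]
2.7083 [ 499.3847464  -361.10782032  150.17978384] [ 0.61  0.48 -0.05  1.74  0.03  0.92 -0.9 ]
```

View pics/b_wrist.png

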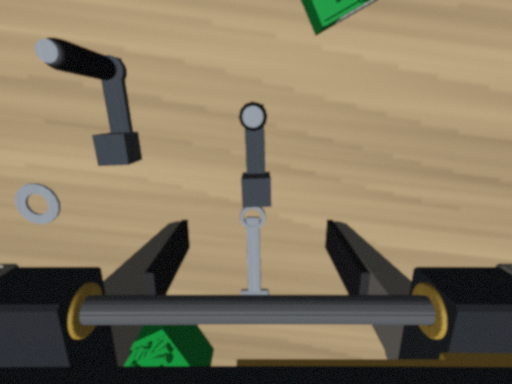

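Run:
```python
from h import *
i=viewer.camera_info("wrist")
im=cv2.imread("pics/b_wrist.png")
cv2.imwrite("pics/b_crop.png",cv2.resize(im[95:235,205:305],None,fx=4.2,fy=4.2,interpolation=cv2.INTER_CUBIC))
print(onz(i,(253,117),93.5))
# dark mask
g=im[95:235,205:305].max(2)
for r in range(95,232,4):
    row=im[r].max(1); xs=np.where(row[225:285]<90)[0]+225
    print(r,xs.min() if len(xs) else None,xs.max() if len(xs) else None)
```

```text
[ 573.38171549 -349.28714207   93.5       ]
95 None None
99 None None
103 249 257
107 243 263
111 241 264
115 240 265
119 240 265
123 242 264
127 245 262
131 246 262
135 246 263
139 246 263
143 246 263
147 247 263
151 247 263
155 247 263
159 247 263
163 247 263
167 248 263
171 247 264
175 243 268
179 242 269
183 242 269
187 243 269
191 243 269
195 243 269
199 243 269
203 243 269
207 None None
211 None None
215 None None
219 None None
223 None None
227 None None
231 None None
```

View pics/b_crop.png

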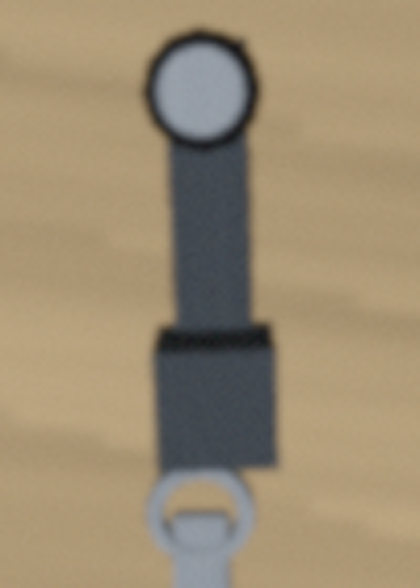

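Run:
```python
from h import *
i=viewer.camera_info("wrist")
a=onz(i,(256.3,192),36);b=onz(i,(253,117),93.5);print(a,b,np.linalg.norm((b-a)[:2]),np.degrees(np.arctan2(*(b-a)[1::-1])))
c=onz(i,(254.5,135),10);d=onz(i,(255.7,167),10);print(c,d,np.degrees(np.arctan2(*(c-d)[1::-1])))
l=onz(i,(242.6,190),36);r=onz(i,(269.9,190),36);print(np.linalg.norm(l-r))
```

```text
[ 495.99755998 -361.27503024   36.        ] [ 573.38171549 -349.28714207   93.5       ] 78.30719626691628 8.805920443729994
[ 553.20269769 -352.2696356    10.        ] [ 517.86115079 -357.88860476   10.        ] 9.033870063578023
29.14441290154645
```

Run:
```python
from h import *
o=ori(np.radians(-171))
grip(0.75)
robot.servo_line((495.2,-361.4,60),feed=200,rotation=o)
robot.servo_line((495.2,-361.4,8),feed=80)
s=robot.observe();print(s["t"],s["tcp_pos"],s["contact_force"])
grip(0.0,50)
s=robot.observe();print(s["t"],s["tcp_pos"],s["contact_force"],s["grip_width"]*92)
im,i=cam("wrist");cv2.imwrite("pics/c_wrist.png",im[:,:,::-1])
```

```text
4.625 [ 495.39207132 -361.506365      8.015011  ] [-0.47285392 -0.67666822 -1.0057706 ]
5.275 [ 495.21520526 -361.45910367    8.15585878] [-0.1426045   0.22668034  2.44355451] 31.560213073831548
```

View pics/c_wrist.png

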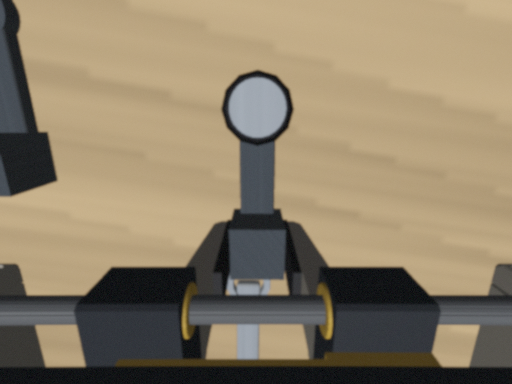

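Run:
```python
from h import *
im=cv2.imread("pics/c_wrist.png")
cv2.imwrite("pics/c_crop.png",cv2.resize(im[60:290,200:320],None,fx=2.6*1,fy=2.6,interpolation=cv2.INTER_CUBIC))
i=viewer.camera_info("wrist");s=robot.observe()
T=Rn.from_rotvec(s["tcp_rot"]).as_matrix()
for uv,z in [((257.3,107.5),93.5),((257,229.5),36),((257,278),36)]:
    X=onz(i,uv,z);print(uv,(T.T@(X-s["tcp_pos"])).round(1), X.round(1))
```

```text
(257.3, 107.5) [-85.3   0.2 -79.7] [ 574.  -349.2   93.5]
(257, 229.5) [-27.8   0.3 -15.9] [ 511.1 -359.3   36. ]
(257, 278) [-27.8   0.4  14.8] [ 480.7 -364.1   36. ]
```

View pics/c_crop.png

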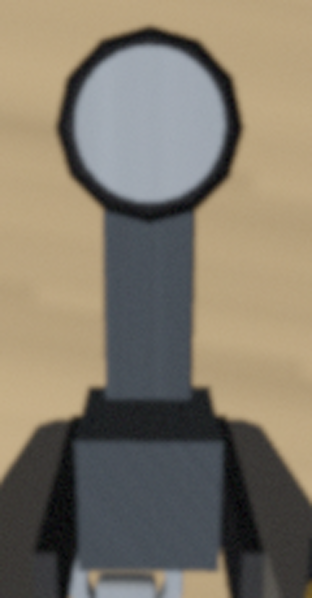

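Run:
```python
from h import *
robot.servo_line((495.2,-361.4,60),feed=100)
robot.servo_line((495.2,-361.4,290),feed=250)
robot.servo_line((475,-56,290),feed=250)
robot.hold(0.2)
im,i=cam("wrist");cv2.imwrite("pics/d_wrist.png",im[:,:,::-1])
for k in ["drive","drive_tip","lift"]: pp(k,"wrist",i)
s=robot.observe();print(s["t"],s["tcp_pos"],s["joints"].round(2),s["contact_force"],s["wrist_torque"],s["grip_width"]*92)
cv2.imwrite("pics/d_crop.png",cv2.resize(im[60:220,110:270,::-1],None,fx=3.7,fy=3.7,interpolation=cv2.INTER_CUBIC))
for n in ["scene","side"]:
    im,i=cam(n);cv2.imwrite(f"pics/d_{n}.png",im[:,:,::-1]);pp("drive_tip",n,i);pp("drive",n,i)
```

```text
wrist drive 0.88 [541.7  24.4 202.8] [178. 112.]
wrist drive 0.61 [476.3 -60.9 316.5] [264. 253.]
wrist drive_tip 0.73 [542.6  31.6 230.4] [160. 109.]
wrist lift 0.75 [473.9 -59.7 279.8] [260. 230.]
8.8333 [474.99133846 -56.34003862 289.9401585 ] [ 0.29  0.11 -0.26  1.91  0.03  1.13 -1.4 ] [-0.15598514 -0.58143364 -4.57877682] [-0.01589696  0.09572208 -0.00719479] 31.378458768580998
scene drive_tip 0.84 [543.8  27.6 232.6] [285. 179.]
scene drive 0.94 [541.9  28.9 202.6] [284. 185.]
scene drive 0.38 [305.8 395.    1.1] [323. 143.]
side drive_tip 0.63 [542.9  32.1 233.6] [240. 180.]
```

View pics/d_wrist.png

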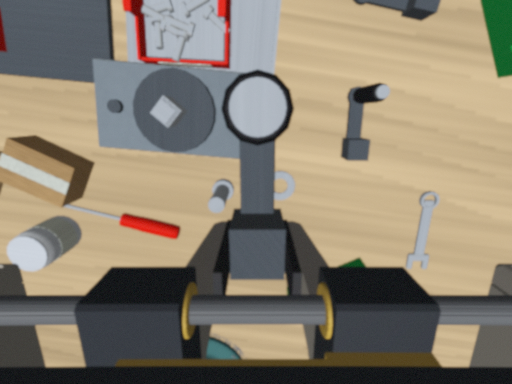

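View pics/d_crop.png

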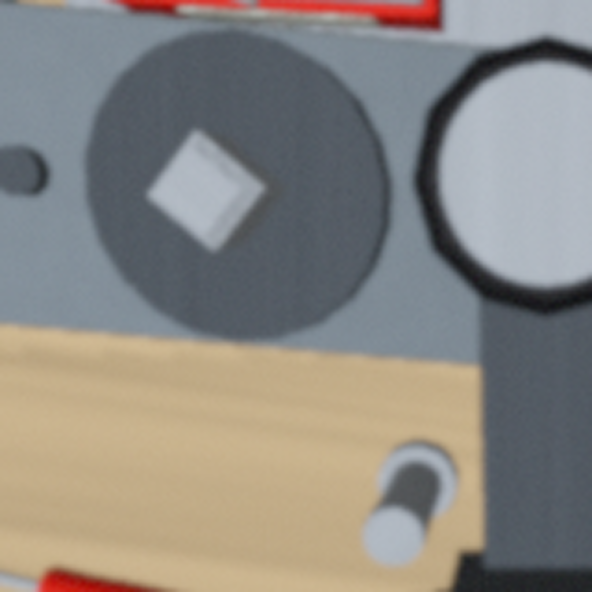

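Run:
```python
from h import *
i=viewer.camera_info("wrist")
f=lambda x,y:(110+x/3.7-.0,60+y/3.7)
print("cap",onz(i,f(237.5,184),207), onz(i,f(86,184),207),onz(i,f(389,184),207))
c=[onz(i,f(*p),230) for p in [(197,129),(146,193),(212,252),(267,187)]]
print("sq",np.mean(c,0))
for a,b in zip(c,c[1:]+c[:1]): print(np.linalg.norm(b-a),np.degrees(np.arctan2(*(b-a)[1::-1]))%90)
```

```text
cap [543.16874333  27.8973278  207.        ] [537.46286276  63.19260286 207.        ] [548.86325775  -7.47036944 207.        ]
sq [541.51951204  28.0196041  230.        ]
17.85203233451363 55.93990418018913
17.988494167887744 55.64341202368615
18.888757467577147 55.34315738901807
18.209393618532115 58.90716399707896
```

Run:
```python
from h import *
o=ori(np.radians(56.3-180))
X,Y=542.8,28.0
robot.movep((X,Y,262),o)
robot.servo_line((X,Y,246),feed=60); robot.hold(0.2)
f0=np.mean([ (robot.observe()["contact_force"]) for _ in range(3)],0)
s=robot.observe();print(s["t"],s["tcp_pos"],f0)
z=246
while z>228:
    z-=1; robot.servo_line((X,Y,z),feed=25)
    s=robot.observe(); f=s["contact_force"]-f0
    print(z,s["tcp_pos"].round(2),f.round(2))
    if np.linalg.norm(f)>8: break
```

```text
10.375 [542.97416558  27.99276577 246.31679073] [ 1.05267823  0.24087696 -4.91409779]
245 [542.79  28.01 245.02] [-0.67  0.97 -0.02]
244 [542.73  28.   243.91] [-0.86  0.21  0.64]
243 [542.74  28.01 242.91] [-1.01 -1.29  0.29]
242 [542.73  28.04 241.92] [-1.57 -0.01  0.62]
241 [542.76  27.97 240.91] [-0.74 -0.72  0.61]
240 [542.73  27.98 239.93] [-1.05  0.13  0.38]
239 [542.74  28.01 238.93] [-0.64 -0.15  0.83]
238 [542.74  27.98 237.9 ] [-1.12  0.24 -0.78]
237 [542.73  28.2  237.11] [-1.6   0.66  0.83]
236 [542.53  28.24 235.77] [-2.23  0.89  0.62]
235 [542.5   28.23 234.77] [-2.69  1.65 -0.45]
234 [542.52  28.26 233.82] [-3.6   1.58  0.42]
233 [542.57  28.26 232.91] [-3.67  2.77  0.51]
232 [542.58  28.28 231.94] [-6.29  3.15  2.24]
231 [542.57  28.3  230.96] [-5.17  3.26  1.71]
230 [542.58  28.32 229.99] [-4.93  2.82  2.5 ]
229 [542.59  28.34 228.99] [-3.71  2.48  1.9 ]
228 [542.57  28.35 228.  ] [-4.93  2.65  2.73]
```

Run:
```python
from h import *
f0=np.array([.5,.3,-4.7])
X,Y=542.2,28.4
z=228; robot.servo_line((X,Y,z),feed=15)
while z>213.5:
    z-=0.75; robot.servo_line((X,Y,z),feed=20)
    s=robot.observe(); f=s["contact_force"]-f0
    print(z,s["tcp_pos"].round(2),f.round(2),s["t"])
    if np.linalg.norm(f[:2])>15 or f[2]>9: break
im,i=cam("wrist");cv2.imwrite("pics/e_wrist.png",im[:,:,::-1])
```

```text
227.25 [542.42  28.23 227.25] [-2.64  2.91  1.06] 15.375
226.5 [542.35  28.15 226.43] [-1.27  2.52  0.97] 15.625
225.75 [542.31  28.17 225.65] [-1.33  0.72  1.3 ] 15.875
225.0 [542.31  28.14 224.91] [-0.28  0.63  0.81] 16.125
224.25 [542.3   28.17 224.15] [-1.27  0.38 -0.35] 16.375
223.5 [542.28  28.23 223.44] [-1.23 -0.34  0.26] 16.625
222.75 [542.32  28.27 222.75] [-0.71 -0.2  -0.32] 16.875
222.0 [542.21  28.35 221.96] [0.26 0.42 0.65] 17.125
221.25 [542.15  28.39 221.17] [ 0.21 -0.02  0.28] 17.375
220.5 [542.17  28.41 220.44] [-0.93 -0.66  0.08] 17.625
219.75 [542.13  28.37 219.66] [0.07 0.94 0.71] 17.875
219.0 [542.16  28.41 218.93] [-0.3  -0.31  0.58] 18.125
218.25 [542.16  28.39 218.2 ] [-0.21 -0.58 -0.73] 18.375
217.5 [542.15  28.4  217.43] [0.15 0.22 0.53] 18.625
216.75 [542.14  28.4  216.69] [-0.28 -0.47 -0.42] 18.875
216.0 [542.15  28.4  215.96] [-1.1  -0.05 -0.83] 19.125
215.25 [542.2   28.43 215.23] [-0.53  0.02  0.05] 19.375
214.5 [542.17  28.37 215.15] [-4.03 -0.85  7.47] 19.625
213.75 [542.18  28.37 215.12] [-6.15 -0.24 13.16] 19.875
```

View pics/e_wrist.png

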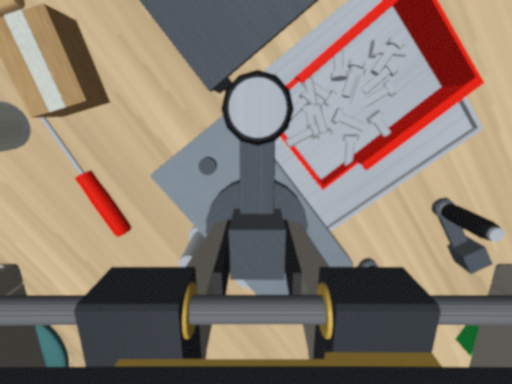

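Run:
```python
from h import *
X,Y=542.2,28.4
robot.servo_line((X,Y,215.1),feed=15)
grip(0.55)
s=robot.observe();print(s["t"],s["tcp_pos"],s["contact_force"])
robot.servo_line((X,Y,330),feed=200)
im,i=cam("wrist");cv2.imwrite("pics/f_wrist.png",im[:,:,::-1]);np.save("f.npy",i,allow_pickle=True)
for k in ["crank","grip_top","table_edge","shelf_edge"]: pp(k,"wrist",i)
print(robot.observe()["t"])
q=kin.ik((654,176,150),ori(np.radians(-132)));print(q)
```

```text
20.6417 [542.34778538  28.44612456 215.14353891] [ 0.07578381 -0.45310208  0.19479646]
wrist crank 0.91 [ 729.  -251.2   -1.3] [417. 223.]
wrist crank 0.86 [543.3  24.7 207.4] [260. 189.]
wrist grip_top 0.94 [ 739.6 -166.5   91.4] [434. 200.]
wrist grip_top 0.73 [589.9  91.5 294.8] [264. 110.]
wrist grip_top 0.66 [344.6 158.9  -4.8] [128. 157.]
wrist grip_top 0.63 [ 601.3 -195.3   89.4] [362. 258.]
wrist table_edge 0.67 [544.6  25.1 243. ] [261. 197.]
wrist table_edge 0.59 [660.2 121.3  87.2] [292.  62.]
wrist shelf_edge 0.6 [657.9 143.6  97.9] [282.  46.]
21.6167
[-0.04094104  0.61809405 -0.39585146  1.5626489   0.26624746  1.01453726
 -1.24526571]
```

View pics/f_wrist.png

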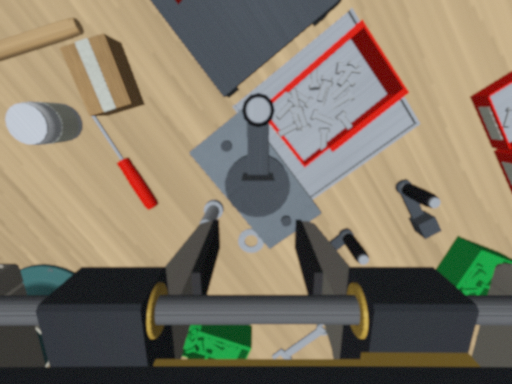

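Run:
```python
from h import *
o=ori(np.radians(-132)); X,Y=655,173
robot.servo_line((X,Y,330),feed=250,rotation=o)
grip(0.0,10)
robot.servo_line((X,Y,200),feed=200)
im,i=cam("wrist");cv2.imwrite("pics/g_wrist.png",im[:,:,::-1]);np.save("g.npy",i,allow_pickle=True)
for k in ["table_edge","shelf_edge"]: pp(k,"wrist",i)
print(robot.observe()["t"],robot.observe()["contact_force"])
```

```text
wrist table_edge 0.69 [659.7 121.7  90.1] [291. 221.]
wrist table_edge 0.48 [295.2 264.8  -6.8] [ 45. 280.]
wrist shelf_edge 0.93 [657.7 143.9  98.3] [276. 211.]
24.275 [ 0.85192493 -0.29595386 -1.46340777]
```

View pics/g_wrist.png

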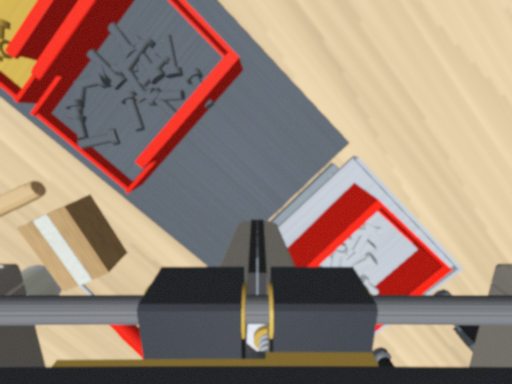

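Run:
```python
from h import *
X,Y=655,173
i=viewer.camera_info("wrist");print(proj(i,(X,Y,99)),proj(i,(X,Y,115)))
robot.servo_line((X,Y,119),feed=150); robot.hold(0.1)
f0=np.mean([robot.observe()["contact_force"] for _ in range(2)],0)
z=119
while z>94:
    z-=1; robot.servo_line((X,Y,z),feed=30)
    s=robot.observe(); f=s["contact_force"]-f0
    if f[2]>3: break
print(z,s["tcp_pos"],f,s["t"])
z0=s["tcp_pos"][2]
for k in range(2):
    z-=0.5; robot.servo_line((X,Y,z),feed=20); s=robot.observe(); print(z,s["tcp_pos"],s["contact_force"]-f0)
robot.servo_line((X,Y,330),feed=250)
print(robot.observe()["t"])
```

```text
[255.93412727 192.82642207] [255.89874818 197.39759289]
99 [655.12147485 173.05283367  99.71224148] [-1.96708422 -0.98481703  6.36490208] 30.0667
98.5 [655.13214049 173.0720596   99.69760906] [-3.06230914 -1.91023258  9.14509016]
98.0 [655.12777518 173.01546328  99.6712234 ] [-2.79743059 -1.76830062 10.66833131]
31.6417
```

```bash
cat >> h.py <<'E'
C=np.array([542.2,28.4])
def gp(th,z): return (C[0]+80*np.cos(np.radians(th)),C[1]+80*np.sin(np.radians(th)),z)
def wind(th0,th1,step=12,feed=110,z=256,lim=35):
    n=max(1,int(np.ceil(abs(th1-th0)/step))); mx=0
    for th in np.linspace(th0,th1,n+1)[1:]:
        robot.servo_line(gp(th,z),feed=feed)
        s=robot.observe(); f=np.linalg.norm(s["contact_force"]); mx=max(mx,f)
        if f>lim: print("force",th,s["contact_force"],s["tcp_pos"]); break
    p=s["tcp_pos"][:2]-C
    print("th",th,"actual",np.degrees(np.arctan2(p[1],p[0])),np.linalg.norm(p),"maxf",mx,s["contact_force"].round(1),s["t"])
    return th
E
python3 - <<'E'
from h import *
o=ori(np.radians(-124)); th=56.3
for t in range(0,-381,-60): assert kin.ik(gp(t,256),o) is not None
x,y,_=gp(th,0)
grip(0.5)
robot.movep((x,y,330),o)
robot.servo_line((x,y,256),feed=120)
s=robot.observe();print(s["t"],s["tcp_pos"],s["contact_force"])
grip(0.0,20)
s=robot.observe();print(s["t"],s["grip_width"]*92,s["tcp_pos"],s["contact_force"])
th=wind(56.3,26.3,step=10)
E
```

```text
33.7083 [587.1426471   95.52648044 256.4990983 ] [0.08296397 0.26577577 0.50973553]
34.175 23.35206226671337 [586.89400466  95.06010874 256.5314112 ] [0.52972267 0.45575153 2.10770683]
th 26.3 actual 26.812788130809846 80.35184549463808 maxf 5.922750795619441 [-1.9  2.6  4.8] 35.0
```

Run:
```python
from h import *
wind(26.3,-379.9,step=14,feed=150)
robot.hold(0.2)
s=robot.observe();p=s["tcp_pos"][:2]-C;print(np.degrees(np.arctan2(p[1],p[0])),s["t"],s["tcp_pos"],s["contact_force"])
im,i=cam("wrist");cv2.imwrite("pics/k_wrist.png",im[:,:,::-1])
```

```text
th -379.9 actual -20.265322064953054 80.00149173249197 maxf 13.053124313015863 [1.2 1.6 4.6] 43.25
-20.24059456928942 43.45 [617.29020916   0.71176259 255.78824158] [1.70906052 0.06788574 5.98020149]
```

View pics/k_wrist.png

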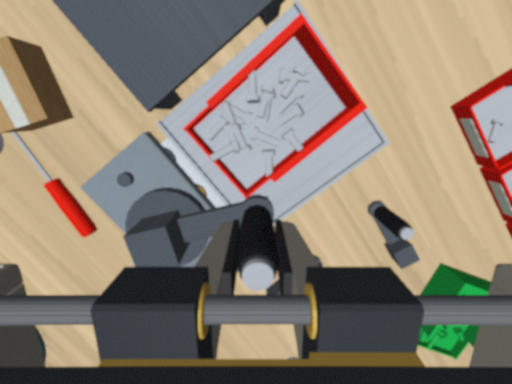

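Run:
```python
from h import *
grip(0.45)
s=robot.observe();p=s["tcp_pos"];print(s["t"],s["contact_force"])
robot.servo_line((p[0],p[1],340),feed=200)
robot.movep((655,173,320),ori(np.radians(-132)))
grip(0.0,10)
robot.servo_line((655,173,200),feed=200)
im,i=cam("wrist");cv2.imwrite("pics/m_wrist.png",im[:,:,::-1]);np.save("m.npy",i,allow_pickle=True)
for k in ["table_edge","shelf_edge","load","crank"]: pp(k,"wrist",i)
print(robot.observe()["t"])
a=cv2.imread("pics/g_wrist.png")[140:270,200:420];b=cv2.imread("pics/m_wrist.png")[140:270,200:420]
cv2.imwrite("pics/gm.png",cv2.resize(np.vstack([a,b]),None,fx=2.3*1,fy=2.3,interpolation=cv2.INTER_CUBIC))
```

```text
43.95 [-0.4830569   0.20339221  0.28843979]
wrist shelf_edge 0.67 [660.5 146.2  99.4] [277. 208.]
wrist load 0.73 [669.4  53.4  98. ] [338. 261.]
wrist crank 0.6 [ 731.8 -252.4   -1.1] [465. 332.]
46.975
```

View pics/m_wrist.png

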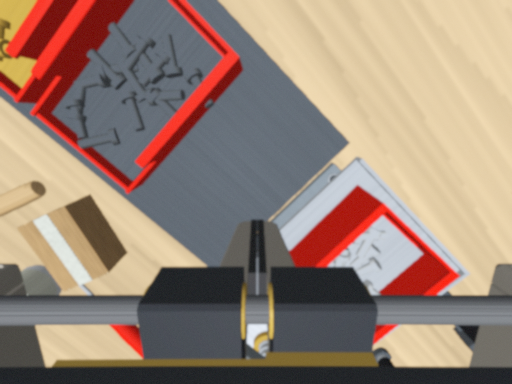

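View pics/gm.png

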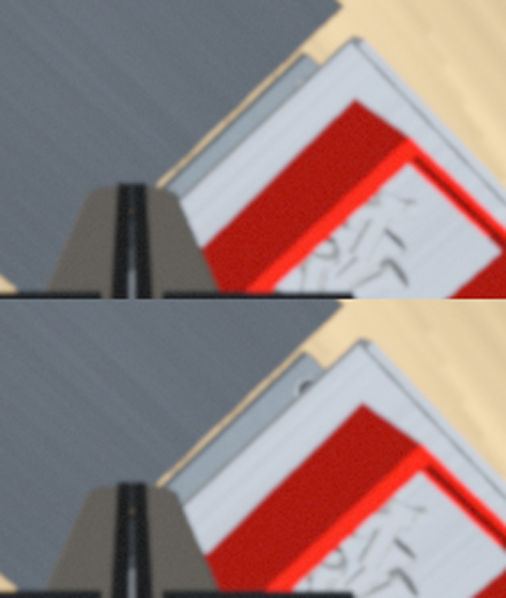

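Run:
```python
from h import *
robot.servo_line((729,106,210),feed=180); robot.hold(0.15)
im,i=cam("wrist");cv2.imwrite("pics/n_wrist.png",im[:,:,::-1]);np.save("n.npy",i,allow_pickle=True)
for k in ["table_edge","shelf_edge"]: pp(k,"wrist",i)
print(robot.observe()["t"])
```

```text
wrist table_edge 0.58 [658.6 121.7  98.3] [200. 221.]
wrist shelf_edge 0.96 [661.6 143.1  99. ] [188. 206.]
wrist shelf_edge 0.66 [410.6 269.    2.8] [ 24. 232.]
47.9833
```

View pics/n_wrist.png

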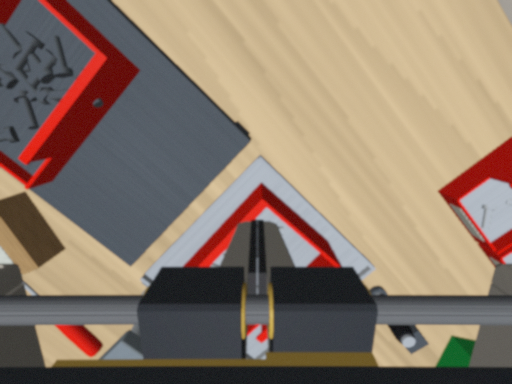

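Run:
```python
import cv2,numpy as np
a=cv2.imread("pics/m_wrist.png")[125:185,320:400];b=cv2.imread("pics/n_wrist.png")[115:175,220:300]
c=cv2.imread("pics/g_wrist.png")[125:185,320:400]
cv2.imwrite("pics/cr.png",np.vstack([np.hstack([cv2.resize(x,None,fx=4.9,fy=4.9,interpolation=cv2.INTER_CUBIC) for x in r]) for r in [(a,b),(c,c)]]))
```

```text
(no output)
```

View pics/cr.png

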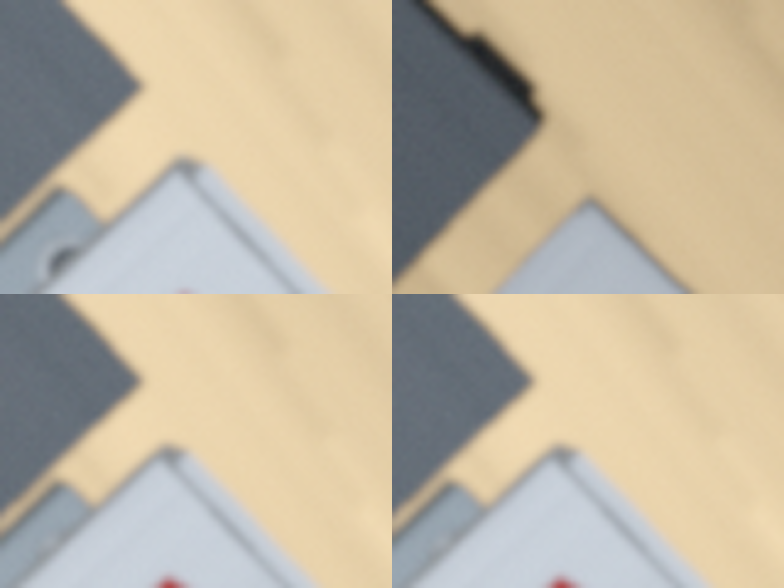

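Run:
```python
from h import *
L=lambda n:np.load(n+".npy",allow_pickle=True).item()
g,m,n=L("g"),L("m"),L("n")
print("shelf",tri(m,(349.0,142.6),n,(250.6,139.5)))
for d in(-.5,0,.5): print("table",tri(m,(356.9+d,157.6),n,(260.4,155.8)))
T,_=tri(m,(356.9,157.6),n,(260.4,155.8))
for z in (T[2]-11,T[2]-10,T[2]-9,T[2]-8): print(z,proj(g,(T[0],T[1],z)))
print(proj(m,(T[0],T[1],T[2])))
```

```text
shelf (array([757.80992747, 149.77948693,  95.33416492]), np.float64(1.1328850907485992))
table (array([754.45324095, 130.89453331,  91.75042543]), np.float64(0.5238065153569065))
table (array([754.58743762, 131.07014919,  93.18793397]), np.float64(0.529511886236271))
table (array([754.72025523, 131.24396103,  94.61067892]), np.float64(0.5351569709166408))
82.18793396877376 [353.13100306 156.21624011]
83.18793396877376 [353.45314258 156.35923007]
84.18793396877376 [353.77744173 156.50317669]
85.18793396877376 [354.10392233 156.64808962]
[356.884576  157.8636247]
```

```bash
cat > rect.py <<'E'
from h import *
L=lambda n:np.load(n+".npy",allow_pickle=True).item()
O=np.array([660.,140.]);yaw=np.radians(5)
def rect(n,z,yaw,xs,ys):
    i=L(n);im=cv2.imread(f"pics/{n}_wrist.png")
    gx,gy=np.meshgrid(xs,ys)
    P=np.stack([O[0]+gx*np.cos(yaw)-gy*np.sin(yaw),O[1]+gx*np.sin(yaw)+gy*np.cos(yaw),np.full_like(gx,z)],-1)
    c=P@i["R"].T+i["t"];x=c[...,:2]/c[...,2:];x=x*(1+i["k1"]*(x**2).sum(-1,keepdims=True));K=i["camera_matrix"]
    return cv2.remap(im,(x[...,0]*K[0,0]+K[0,2]).astype(np.float32),(x[...,1]*K[1,1]+K[1,2]).astype(np.float32),cv2.INTER_CUBIC)
if __name__=="__main__":
    xs=np.arange(-60,120,.5);ys=np.arange(50,-60,-.5)
    cv2.imwrite("pics/r1.png",np.vstack([rect(k,99.7,yaw,xs,ys) for k in "gmn"])[:600])
E
python3 rect.py
```

```text
(no output)
```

View pics/r1.png

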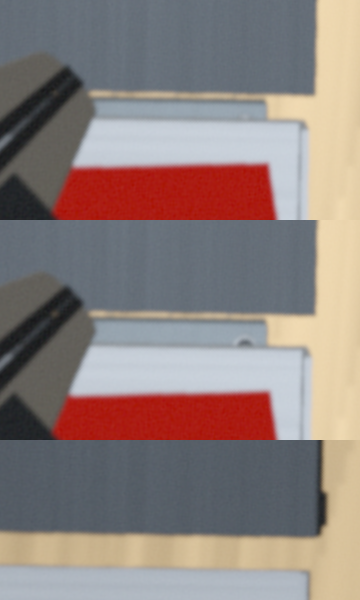

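```bash
cat > r2.py <<'E'
from rect import *
ys=np.arange(20,-40,-.25)
for k in "gmn":
  for x0,x1 in ((0,20),(25,45),(50,68),(70,85)):
    p=cv2.GaussianBlur(rect(k,99.7,np.radians(5),np.arange(x0,x1,.5),ys),(1,1),0).astype(float).mean(1).mean(1)
    d=np.gradient(p)
    idx=[j for j in range(2,len(d)-2) if abs(d[j])>2.5 and abs(d[j])==abs(d[j-2:j+3]).max()]
    print(k,x0,[(round(float(ys[j]),2),round(d[j],1)) for j in idx])
i=[L(k) for k in "gmn"]
for a in i:
    c=-a["R"].T@a["t"];print(c, ((c[:2]-O)@np.array([-np.sin(.087),np.cos(.087)])))
xs=np.arange(30,110,.25);ys=np.arange(15,-30,-.25)
cv2.imwrite("pics/r3.png",cv2.resize(np.hstack([rect(k,99.7,yaw,np.arange(40,110,.25),ys) for k in "mn"]),None,fx=1.4,fy=2.8))
E
python3 r2.py
```

```text
g 0 [(4.25, np.float64(6.0)), (1.5, np.float64(-5.3)), (-0.75, np.float64(4.2)), (-10.0, np.float64(5.0)), (-33.25, np.float64(-9.9))]
g 25 [(4.0, np.float64(6.2)), (1.0, np.float64(-5.4)), (-1.25, np.float64(4.3)), (-10.25, np.float64(5.2)), (-32.5, np.float64(-9.9))]
g 50 [(3.5, np.float64(6.2)), (0.75, np.float64(-5.7)), (-1.5, np.float64(4.4)), (-10.75, np.float64(5.4)), (-32.25, np.float64(-10.6))]
g 70 [(3.0, np.float64(8.0)), (-9.0, np.float64(-3.4)), (-11.25, np.float64(4.6)), (-31.75, np.float64(-3.1))]
m 0 [(4.5, np.float64(6.0)), (1.5, np.float64(-5.4)), (-0.75, np.float64(4.2)), (-13.25, np.float64(5.3)), (-37.5, np.float64(-9.8))]
m 25 [(3.75, np.float64(6.0)), (1.0, np.float64(-5.4)), (-1.25, np.float64(4.4)), (-13.75, np.float64(5.4)), (-37.0, np.float64(-10.1))]
m 50 [(3.5, np.float64(6.6)), (0.75, np.float64(-5.7)), (-1.75, np.float64(4.4)), (-10.5, np.float64(-2.9)), (-14.25, np.float64(5.8)), (-36.5, np.float64(-10.3))]
m 70 [(3.0, np.float64(7.9)), (-12.5, np.float64(-3.6)), (-14.75, np.float64(4.8)), (-36.0, np.float64(-3.6))]
n 0 [(3.0, np.float64(7.4)), (-37.5, np.float64(-9.1))]
n 25 [(2.75, np.float64(8.0)), (-37.0, np.float64(-9.1))]
n 50 [(2.0, np.float64(7.9)), (-36.75, np.float64(-9.5))]
n 70 [(2.0, np.float64(8.0)), (-36.25, np.float64(-3.2))]
[708.11193591 231.13727144 370.82757183] 86.61211982369419
[708.09434989 231.18614139 370.77310344] 86.66233299462596
[780.70439066 165.36628798 379.015585  ] 14.782310164815286
```

View pics/r3.png

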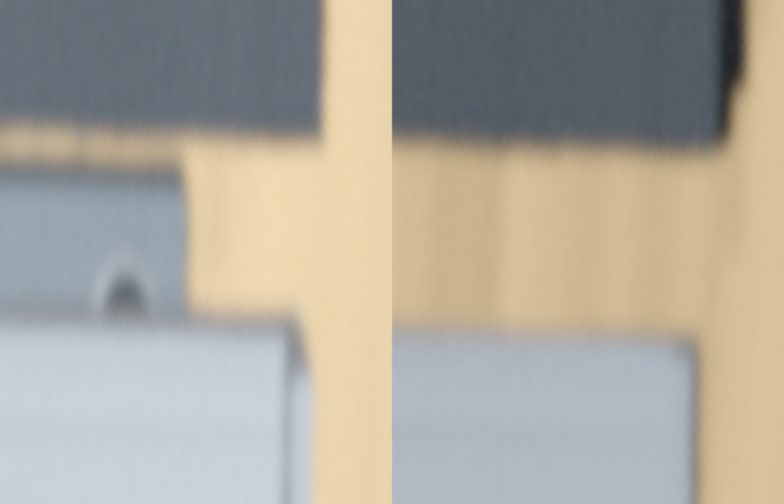

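```bash
cat > r4.py <<'E'
from rect import *
ys=np.arange(15,-32,-.25)
def edges(k,x0,x1,z=99.7,ch=None):
    q=rect(k,z,np.radians(4.0),np.arange(x0,x1,.5),ys).astype(float).mean(1)
    return q
for k in "mn":
  for x0,x1 in ((25,45),(50,68),(72,84)):
    q=edges(k,x0,x1)
    if x0==25: print(k,[(float(y),*v.round(0).astype(int)) for y,v in zip(ys,q) if -19<y<-8][::2])
    # blue-red contrast
    b=q[:,0]-q[:,2]; d=np.gradient(b)
    idx=[j for j in range(2,len(d)-2) if abs(d[j])>2 and abs(d[j])==abs(d[j-2:j+3]).max()]
    print(k,x0,[(round(float(ys[j]),2),round(d[j],1)) for j in idx])
E
python3 r4.py
```

```text
m [(-8.25, np.int64(176), np.int64(166), np.int64(152)), (-8.75, np.int64(176), np.int64(165), np.int64(153)), (-9.25, np.int64(175), np.int64(165), np.int64(152)), (-9.75, np.int64(173), np.int64(163), np.int64(151)), (-10.25, np.int64(170), np.int64(161), np.int64(150)), (-10.75, np.int64(166), np.int64(158), np.int64(148)), (-11.25, np.int64(163), np.int64(155), np.int64(147)), (-11.75, np.int64(162), np.int64(155), np.int64(148)), (-12.25, np.int64(165), np.int64(159), np.int64(153)), (-12.75, np.int64(174), np.int64(168), np.int64(161)), (-13.25, np.int64(185), np.int64(178), np.int64(171)), (-13.75, np.int64(196), np.int64(188), np.int64(181)), (-14.25, np.int64(205), np.int64(196), np.int64(188)), (-14.75, np.int64(210), np.int64(201), np.int64(193)), (-15.25, np.int64(213), np.int64(204), np.int64(196)), (-15.75, np.int64(214), np.int64(205), np.int64(197)), (-16.25, np.int64(215), np.int64(205), np.int64(198)), (-16.75, np.int64(215), np.int64(206), np.int64(198)), (-17.25, np.int64(216), np.int64(207), np.int64(199)), (-17.75, np.int64(216), np.int64(207), np.int64(199)), (
[... 961 characters left out ...]
, np.int64(172), np.int64(172)), (-14.75, np.int64(181), np.int64(175), np.int64(171)), (-15.25, np.int64(186), np.int64(179), np.int64(172)), (-15.75, np.int64(190), np.int64(181), np.int64(173)), (-16.25, np.int64(191), np.int64(182), np.int64(174)), (-16.75, np.int64(192), np.int64(183), np.int64(175)), (-17.25, np.int64(192), np.int64(183), np.int64(175)), (-17.75, np.int64(193), np.int64(184), np.int64(176)), (-18.25, np.int64(194), np.int64(184), np.int64(176)), (-18.75, np.int64(194), np.int64(185), np.int64(177))]
n 25 [(3.75, np.float64(-7.9)), (-13.5, np.float64(7.7))]
n 50 [(3.5, np.float64(-8.0)), (-13.5, np.float64(7.7))]
n 72 [(3.75, np.float64(-8.3)), (-13.5, np.float64(8.2))]
```

Run:
```python
from h import *
robot.servo_line((729,106,340),feed=250)
robot.movep((560,20,370),ori(np.radians(-132)))
robot.hold(.15)
im,i=cam("wrist");cv2.imwrite("pics/p_wrist.png",im[:,:,::-1]);np.save("p.npy",i,allow_pickle=True)
for k in ["crank","grip_top","socket_top","table_edge","shelf_edge","load"]: pp(k,"wrist",i)
s=robot.observe();print(s["t"],s["contact_force"])
for n in ["side","scene"]:
    im,i=cam(n);cv2.imwrite(f"pics/p_{n}.png",im[:,:,::-1])
    for k in ["table_edge","shelf_edge","crank"]: pp(k,n,i)
print(robot.observe()["t"])
```

```text
wrist crank 0.96 [ 521.9 -209.1   -0.6] [315. 245.]
wrist crank 0.82 [542.8  25.2 206.5] [244. 185.]
wrist grip_top 0.94 [618.2  -3.1 295.3] [322. 179.]
wrist grip_top 0.66 [ 738.4 -167.    93.4] [414. 175.]
wrist grip_top 0.6 [ 601.5 -198.3   94.6] [357. 239.]
wrist socket_top 0.84 [ 519.5 -207.6   37.2] [317. 254.]
wrist socket_top 0.7 [544.9  23.8 240.9] [244. 193.]
wrist socket_top 0.68 [ 730.8 -247.9   35.3] [417. 202.]
wrist table_edge 0.73 [658.2 120.6  98.2] [261.  69.]
wrist shelf_edge 0.87 [660.6 144.3 101.9] [251.  54.]
wrist shelf_edge 0.29 [540.2  29.4 228.4] [239. 189.]
wrist load 0.78 [668.3  53.5 100. ] [296. 100.]
wrist load 0.63 [ 7.558e+02 -4.041e+02 -2.000e-01] [458. 241.]
49.9417 [ 0.38193771  0.07961986 -0.06569783]
side table_edge 0.65 [661.8 125.1 104.5] [199. 220.]
side shelf_edge 0.9 [658.9 140.8  98.1] [198. 225.]
side crank 0.87 [542.1  28.3 206.4] [241. 186.]
side crank 0.67 [ 733.6 -253.6   -2.1] [219. 182.]
side crank 0.58 [ 5.202e+02 -2.109e+02  4.000e-01] [264. 195.]
scene shelf_edge 0.75 [656.4 142.5  99.1] [331. 216.]
scene crank 0.8 [ 523.1 -211.8    1.6] [215. 248.]
scene crank 0.55 [ 734.5 -248.     2.1] [236. 308.]
50.3417
```

View pics/p_wrist.png

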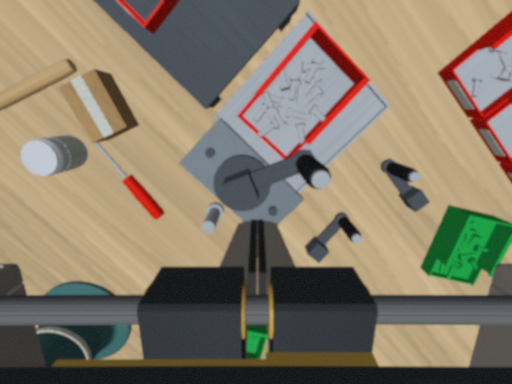

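View pics/p_scene.png

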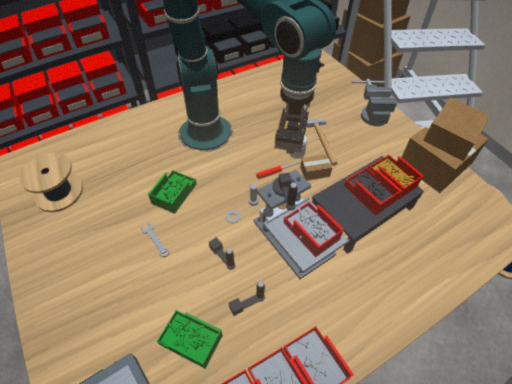

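Run:
```python
from h import *
robot.hold(0.3);s=robot.observe();print(s["t"],s["contact_force"]);robot.job_done()
```

```text
50.6417 [-0.50039219 -0.06143229 -0.80650157]
the job is handed in; nothing more can be done
```

The crank is seated on the drive and released, and the table is wound up to about shelf height. The job went in at 50.6 s with nothing touching the robot. How level the table is rests partly on the stated start height, because the cameras could not confirm it to 2 mm.

- **Crank:** I took the crank farthest to the robot's right (y = −361 mm) and read the drive's angle, about 56°, from the wrist picture. The socket slid on with at most about 7 N. It bottomed at a tool height of 215.1 mm against 215 expected, with about 13 N on the seat.
- **Winding:** A light touch with the closed fingers put the shelf top at 99.7 mm. I wound 436° clockwise by the grip, which raises the table 9.7 mm from its stated 90 ± 1 mm. The highest force read between winding steps was 13 N.
- **Last checks that agreed:**
  - Two views put the crank's origin at z ≈ 206.5 mm, against a 207 mm seat.
  - The bin stands on the table, its base read at 98–100 mm.
  - No bystander has visibly moved.
- **Checks that disagreed:** I did not touch the lift to settle the table height, so I relied on the shelf touch and the turn count, which should be good to about ±1.2 mm.
  - The networks gave the table edge as 98.2, 98.3 and once 104.5 mm, and the shelf edge as 98 to 102 mm.
  - My own rough two-view measurements of the step from shelf to table ranged from −2 to +3.6 mm.

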